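# Clamp a circuit board onto the contact pins of a test jig

## Task

A circuit board lies on the sprung contact pins of the small test jig, ready to be clamped for testing. Using the fingers only to push, swing the clamp strap over the board until it rests against its stop pin, then push the cam lever all the way down, so that the strap's rubber foot presses the board fully home in its nest, and take the hand away. Do not grip or force anything, do not touch the board itself, and leave the things standing beside the jig alone.

Things in the scene. Friction and masses are not known exactly. Their poses are not given: they have to be found in the camera images.
- test_jig: Test jig fixed to the desk: low dark box, aluminium top plate at z = 36 mm spanning x -54..54, y -68..116 mm. Origin on the desk under the centre of the board nest; z up. Nest: black frame round a 63 (x) x 93 (y) mm opening, walls 8 mm, top z = 44 mm. Clamp post (steel) at x 0, y 85 mm; steel stop pin for the strap, 8 mm thick, top z = 67 mm, at x 12, y 51 mm.
- board: Green circuit board 60 x 90 x 2 mm, 50 g, loose in the nest with 1.5 mm play; origin at the centre of its underside. At the start it floats on sprung pins, underside 42 mm above the desk, top flush with the frame; fully home it lies on ledges at 39 mm. Parts up to 10 mm high stand on its +x half; those on the -x half are under 1.5 mm. The strap's foot presses its middle.
- strap_swing (a joint): Swing of the strap about the upright post, rad. 0: over the board, against the stop pin (hard end), strap pointing along the jig's -y. Positive: clockwise seen from above, swung out to the jig's -x side (1.57: strap points along -x). Starts at 1.0 to 1.65. Friction 0.06 N m; stays where it is left.
- cam_lever (a joint): Black cam lever on a cross pin in the post's head; it turns with the strap. 0: up; 1.45: fully down (hard end), level, pointing away from the strap's nose. Its elevation above level is 1.51 minus the value (rad). Starts at 0 to 0.12. Going down, its cam sinks the strap by 7 mm. Stays where it is left; friction 0.16 N m, so 3 to 5 N near its end pushes it down.
- strap_pivot (a point): point on the axis of the clamp's post, mid-height of the raised strap (61 mm above the desk). The lever's cross pin lies 14 mm above it (z = 75 mm) and is square to the strap.
- strap_nose (a point): Point inside the free end of the dark steel strap, on its centre line, mid-thickness, 98 mm from the post's axis. The strap is a flat bar 16 mm wide, 8 mm thick, its round end 108 mm from the axis; raised it spans z = 57..65 mm. A sprung rubber foot (13 mm across) hangs under it 85 mm from the axis, sole at z = 47 mm when raised.
- lever_tip (a point): outer end of the cam lever, 68 mm from the cross pin. The lever is a flat handle 15 mm wide and 9 mm thick; when up, its broad face looks along the strap towards the nose: push that face away from the nose and follow the arc down.
- nest_floor (a point): centre of the nest at the height of its ledges, 39 mm above the desk; the board's origin comes here when it is fully home.
- rosin_pot: white pot of brown rosin, 67 mm across, 42 mm high, loose bystander beside the jig's -y end; origin under its centre.
- battery_9v: 9 V block battery standing upright, 17 x 26 x 48 mm, loose bystander beside the jig's -y end; origin under its centre.
- motor: small black can motor with short wires, 30 mm across, 28 mm high, loose bystander behind the jig's +x side; origin under its centre.

How it is judged:
By the outcome, as a careful person would: the job done as asked, in the order asked, and still so for the second after the job is handed in, with the robot touching nothing.
It also fails if it takes over 48 s, if anything falls off the work surface, if the arm or the gripper's body presses on something with over 40 N, if the wrist force passes 120 N, or if a joint passes its speed limit or range.

## Robot

A 6-joint arm with a two-finger parallel gripper is mounted at the origin on a cart in front of the work surface, level with it; the furniture and walls round the work are solid. World frame = base frame: x ahead of the robot, y to its left, z up, the work surface at z = 0. Lengths are in m, angles in rad, forces in N, time in s.
With the tool pointing down it reaches from about 0.3 to 0.85 m from the base axis. Payload 4.2 kg.
Tool frame: the origin (TCP) lies on the centre line of the jaws, within the pads' length; the fingertips stand 19 mm ahead of it and the grasp point (between the pads) is the TCP; z points along the fingers, y is the line along which they close (so a half turn about z gives the same grasp; the last joint's range is limited). The gripper opens to 91 mm and grips with 3 to 60 N. Pads are 32 mm wide; open, the fingers measure 118 mm over their backs; the gripper's body (76 mm by 178 mm) begins 60 mm behind the grasp point.
Start: joints at [1.232, 0.32, 1.565, -0, 1.257, -0.02], TCP at [0.18, 0.546, 0.233] pointing down, gripper open.
Joint ranges: [-3.11, 3.11], [-0.84, 2.01], [0.21, 2.61], [-1.34, 4.49], [0.05, 2.63], [-2.56, 2.56]. Speed limits (rad/s): [2.57, 2.57, 3.14, 3.14, 3.14, 3.14].

## Interface

Orientations are given as a 3x3 rotation matrix whose columns are the frame's x, y, z axes.
In Python, from workcell import env gives the robot as it stands. The module is installed in compiled form; this text tells all that it offers.
- The arm moves only by the tool send_rows, never from a script. Its argument "commands" is text: rows parted by semicolons, each of 7 numbers parted by spaces: the finger opening in m, from 0 to 0.0912, then the shift along the tool's x, y, z in normalised numbers (1 is 0.75 m), then the turn, a rotation vector about the tool's x, y, z in a scale on which 1.0 is 90 degrees. In form: jaw tx ty tz wx wy wz; .... A call has 1 to 10 rows; each row is the pose to reach, as a shift and turn from the pose commanded when the call began, along the tool's axes at that moment; what a row does not reach only later rows make up. A row lasts 1/10 s, in which the tool goes at most 50 mm and 8.59 degrees, less where a joint would pass 70% of its speed; a pose out of reach is approached as far as the arm can. A shift or turn number past 1, either way, is cut back to 1. A call with a gripper value outside its range is refused whole. The fingers move at their own pace and stop on an object; "newtons" is the grip in N (left out, the last holds). Time passes only in rows, so rows that repeat a pose let the fingers close. It gives the time, the measured TCP pose, the force, the opening and the grip force at its end, in the units of the state.
- env.read_state(): the state, without advancing time (a new reading comes with each control period).
- env.grab_frame(name): name is "side" or "top"; returns a dict with "pixels" (480x640x3 uint8, red, green, blue), "range_z" (480x640 float32, m along the optical axis (not along the pixel's ray), 0 where there is no reading), "fx", "fy", "cx", "cy" (pixels), "k1" (the pictures are not rectified: a ray, as slopes to the right and down, at radius r is drawn at 1 + k1 r^2 times it, then the intrinsics apply), "extrinsics" (4x4, takes a point from camera to world coordinates). Camera axes: x right, y down, z forward; pixel columns grow to the right and rows downward; lengths in m; the calibration is good to about 2 mm. A picture is of the moment at which its call begins.
- env.job_done(): hands the job in; it is judged then, once.
Trained networks look in the newest picture that a camera, given by its name, has taken for a name from the list of things; names that differ only in an ending like _2 or _b are one class to them, and where a whole thing is asked for, a point or a joint stands for the part that bears it (a point fixed in the world has none). Each returns a list of dicts, best first, with "score" (0 to 1); they miss things now and then, are a little off and sometimes report something else, mostly with a low value. They report only what shows in the picture. A call takes as long as a camera call.
- env.look_for(camera, target): "rect" ([left, top, right, bottom] in pixels, round what is visible of it).
- env.trace(camera, target): "region" (480x640 bool, what is visible of it) and "rect" ([left, top, right, bottom] in pixels, round what is visible of it).
- env.mark_of(camera, target): "xy" ([column, row] in pixels: a listed point, or the origin of a listed thing).
The state is a dict: "clock": time; "joint_positions": joint angles; "qvel": joint speeds; "tau": joint torques, N m; "ee_pos": TCP position; "tool_rot": TCP orientation; "wrist_force": force on the tool from outside, world axes, zero at the start; "ft_torque": the same for the moment, N m; "finger_gap": finger opening in m; "finger_force": force on a finger pad.
Only numpy, scipy, OpenCV 4.12 (cv2) and the standard library are available. Lean on these libraries where they do the work, as an engineer would, in place of code of your own. Each camera call takes 0.05 s, during which the arm holds its last target. There are 200 camera calls.

## Working session

There is one attempt and no reset: what is moved stays moved. The work goes in short steps, Python scripts to look and compute and a tool call to move; the robot and the scene stay as the last step left them, time stands still between calls to the robot, and variables do not carry over. Pictures are saved under pics/ and viewed, at most 10 in all, crops included, and the job is handed in when it is done.

Besides the shell and the picture viewer there is one more tool, called after "Call:" as name(argument=value, ...), one argument or row to a line, values as JSON. send_rows: Moves the arm, as the interface text tells. Its arguments: {"type":"object","properties":{"commands":{"type":"string"},"newtons":{"type":"number"}},"required":["commands"]}

```bash
mkdir -p pics; cat > h.py <<'E'
import numpy as np, cv2
from workcell import env
def ray(f,uv):
    d=np.array([(uv[0]-f["cx"])/f["fx"],(uv[1]-f["cy"])/f["fy"]]); s=d.copy()
    for _ in range(20): s=d/(1+f["k1"]*(s@s))
    E=np.array(f["extrinsics"]); return E[:3,3],E[:3,:3]@np.array([s[0],s[1],1.])
def proj(f,p):
    E=np.array(f["extrinsics"]); c=E[:3,:3].T@(np.array(p)-E[:3,3]); s=c[:2]/c[2]; s=s*(1+f["k1"]*(s@s))
    return np.array([s[0]*f["fx"]+f["cx"],s[1]*f["fy"]+f["cy"]])
def atz(f,uv,z):
    o,d=ray(f,uv); return o+d*(z-o[2])/d[2]
def depth(f,uv):
    o,d=ray(f,uv); u,v=map(int,np.round(uv)); w=f["range_z"][v-2:v+3,u-2:u+3]; w=w[w>0]
    return o+d*np.median(w) if len(w) else None
def tri(f1,a,f2,b):
    o1,d1=ray(f1,a);o2,d2=ray(f2,b); A=np.stack([d1,-d2],1); t=np.linalg.lstsq(A,o2-o1,rcond=None)[0]
    p,q=o1+d1*t[0],o2+d2*t[1]; return (p+q)/2,np.linalg.norm(p-q)
E
python3 - <<'E'
from h import *
np.set_printoptions(precision=4,suppress=True)
F={c:env.grab_frame(c) for c in("side","top")}
for c,f in F.items():
    cv2.imwrite(f"pics/{c}0.png",f["pixels"][:,:,::-1]); print(c,np.array(f["extrinsics"]))
s=env.read_state(); print(s["ee_pos"],s["tool_rot"],s["finger_gap"],s["clock"])
for n in["test_jig","board","strap_pivot","strap_nose","lever_tip","nest_floor","rosin_pot","battery_9v","motor"]:
    m={c:env.mark_of(c,n)[:1] for c in F}
    for c in F:
        for r in m[c]: print(n,c,r["xy"],round(r["score"],2),depth(F[c],r["xy"]))
    if m["side"] and m["top"]: print("   tri",*tri(F["side"],m["side"][0]["xy"],F["top"],m["top"][0]["xy"]))
E
```

```text
side [[ 0.9085 -0.2418  0.3408  0.253 ]
 [-0.4174 -0.5613  0.7146 -0.6643]
 [ 0.0184 -0.7915 -0.6109  0.6472]
 [ 0.      0.      0.      1.    ]]
top [[-0.0188 -0.9925  0.1204  0.4579]
 [-0.9997  0.0205  0.0128 -0.0662]
 [-0.0152 -0.1201 -0.9926  0.9446]
 [ 0.      0.      0.      1.    ]]
[0.1801 0.5456 0.2322] [[-0.9496  0.3135 -0.0005]
 [ 0.3135  0.9496 -0.0014]
 [ 0.     -0.0015 -1.    ]] 0.09096386288975791 0.1
test_jig side [308.7, 324.1] 0.86 [ 0.5036 -0.1131  0.045 ]
board side [313.3, 303.7] 0.59 [ 0.526  -0.0789  0.0459]
board top [324.4, 267.8] 0.58 [ 0.5199 -0.0688  0.045 ]
   tri [ 0.5247 -0.0705  0.0387] 0.009481324574706584
strap_pivot side [292.3, 259.4] 0.67 [0.528  0.0032 0.066 ]
strap_pivot top [280.4, 264.2] 0.96 [0.5252 0.0099 0.0837]
   tri [0.5291 0.0113 0.0596] 0.004226910843905919
strap_nose side [246.0, 287.6] 0.6 [ 0.4427 -0.0296  0.0659]
strap_nose top [303.6, 311.9] 0.74 [ 0.4393 -0.0294  0.0642]
   tri [ 0.4409 -0.0301  0.0669] 0.003221824483397174
lever_tip side [295.8, 210.6] 0.62 [0.5398 0.0165 0.1436]
lever_tip top [272.7, 252.8] 0.62 [0.54   0.0175 0.142 ]
   tri [0.54   0.0173 0.143 ] 0.00018943796161753526
nest_floor side [292.8, 382.5] 0.47 [ 0.4543 -0.1732  0.0112]
rosin_pot top [393.0, 259.9] 0.91 [ 0.5332 -0.1995  0.03  ]
battery_9v side [297.6, 383.2] 0.69 [ 0.4586 -0.1791  0.0143]
battery_9v top [374.4, 299.5] 0.62 [ 0.4591 -0.16    0.0465]
   tri [ 0.4615 -0.1659 -0.0019] 0.004958049831697984
motor side [355.6, 301.8] 0.68 [ 0.6033 -0.066   0.01  ]
motor top [316.8, 225.3] 0.53 [ 0.605  -0.0558  0.0156]
   tri [ 0.6083 -0.0559 -0.0005] 0.0016130322651527792
```

```bash
python3 - <<'E'
import cv2
t=cv2.imread("pics/top0.png")[170:390,200:460]; s=cv2.imread("pics/side0.png")[170:430,180:460]
cv2.imwrite("pics/t1.png",cv2.resize(t,None,fx=2.7,fy=2.7)); cv2.imwrite("pics/s1.png",cv2.resize(s,None,fx=2.3,fy=2.3))
E
```

```text
(no output)
```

View pics/t1.png

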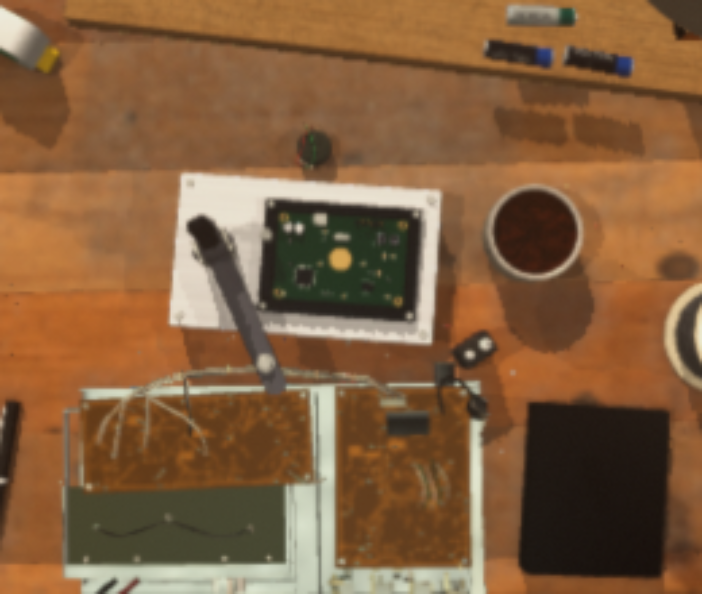

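View pics/s1.png

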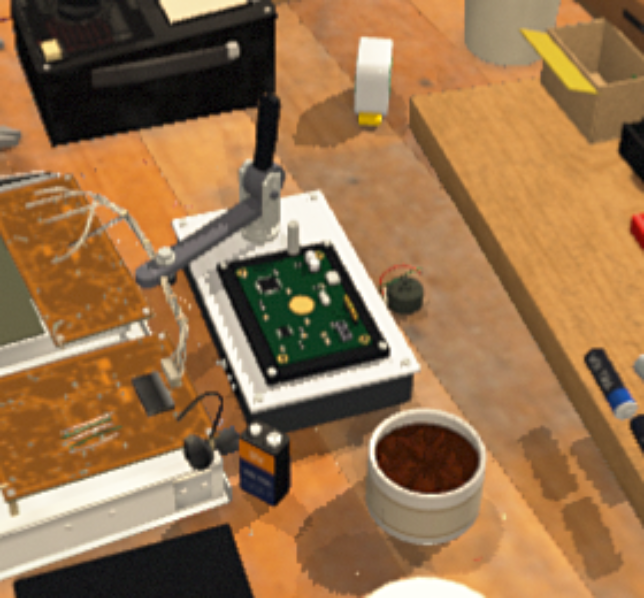

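The top crop shows the strap out to the robot side, with the nose at about (276,385) and the post head at (205,235). The plate corners are at (181,175), (440,192), (432,343) and (170,323). The lever is up, and the chassis lies under the nose. Next I'll fit the jig pose, then work out heights, swing and the path.

```bash
python3 - <<'E'
from h import *
np.set_printoptions(precision=4,suppress=True,linewidth=150)
F={c:env.grab_frame(c) for c in("side","top")}
def fit(model,w):
    mc,wc=model.mean(0),w.mean(0); H=(model-mc).T@(w-wc); a=np.arctan2(H[0,1]-H[1,0],H[0,0]+H[1,1])
    R=np.array([[np.cos(a),-np.sin(a)],[np.sin(a),np.cos(a)]]); return a,wc-R@mc,np.abs(w-(model@R.T+wc-R@mc)).max()
M=np.array([[54,116],[54,-68],[-54,-68],[-54,116]])/1000.
t=np.array([[181,175],[440,192],[432,343],[170,323]])/2.7+[200,170]
print("top",fit(M,np.array([atz(F["top"],p,.036)[:2] for p in t])))
s=np.array([[320,193],[417,370],[252,415],[174,220]])/2.3+[180,170]
print("side",fit(M,np.array([atz(F["side"],p,.036)[:2] for p in s])))
# height map
G={}
for c,f in F.items():
    v,u=np.mgrid[0:480,0:640]; z=f["range_z"]
    d=np.stack([(u-f["cx"])/f["fx"],(v-f["cy"])/f["fy"]],-1); q=d.copy()
    for _ in range(10): q=d/(1+f["k1"]*(q**2).sum(-1,keepdims=True))
    P=np.concatenate([q,np.ones_like(q[...,:1])],-1)*z[...,None]; E=np.array(f["extrinsics"]); P=(P@E[:3,:3].T+E[:3,3])[z>0]
    for x,y,h in P:
        if .3<x<.7 and -.2<y<.26: k=(int((x-.3)/.02),int((y+.2)/.02)); G[k]=max(G.get(k,0),h)
print("rows x .31.., cols y -.19.. step .02, mm")
for i in range(20): print(f"{.31+.02*i:.2f}",*[f"{1000*G.get((i,j),0):4.0f}" for j in range(23)])
print(env.read_state()["joint_positions"])
E
```

```text
top (np.float64(-0.0884578622950644), array([ 0.5231, -0.0715]), np.float64(0.0020063679137705126))
side (np.float64(-0.10027907842870644), array([ 0.5235, -0.0755]), np.float64(0.0022968694068427054))
rows x .31.., cols y -.19.. step .02, mm
0.31   39   43   59   58   59   57   61   40   47   48   49   48   47   48   48   47   48    5    9   11    5    5   14
0.33   38   44   55   55   55   55   55   38   47   49   49   48   48   50   50   49   45    5   12   13    5   16   15
0.35   39   43   56   56   55   56   55   39   49   50   47   50   49   50   53   47   45    4   13   11    6   14   14
0.37   40   42   58   59   55   55   54   60   56   53   54   54   54   55   53   54   44    5   13   10    4   14    4
0.39   33   44   56   55   56   55   56   53   54   54   53   55   54   53   56   54   44    4   14    4    6   14   13
0.41    5   68   59   60   59   55   56   53   54   54   54   58   57   58   58   54   44    4   13    4   11   13   11
0.43    5   64   67   67   69   72   55   54   68   67   54   64   64   62   58   54   42    4   12    6   75   74   75
0.45   47   51   
[... 892 characters left out ...]
    5    4    4    3    4    5   90   94   95   94
0.61  520    4    4    5    4    4   19   30    4    4    5    5    5    4    4    5    5    4    4   93  105  102   95
0.63  547  449    4    4    4    5    4   23    5    4    4    5    5    4    6    4    5    5    4   92   91   93   92
0.65  553   32    5  396  397  402  403  395  397  403  403  403  403  401    5    3    4    6    4    4    4    5    4
0.67  537  287  286  427  430  408  408  408  433  416  428  429  412  408  287  286  287  378  374  286  372  372  286
0.69  287  307  350  435  436  435  435  435  439  440  440  439  440  439  405  406  407  407  406  407  406  406  407
[ 1.232   0.3196  1.5645  0.      1.2574 -0.02  ]
```

```bash
python3 - <<'E'
from h import *
F={c:env.grab_frame(c) for c in("side","top")}
for c,f in F.items():
    G={}
    v,u=np.mgrid[0:480,0:640]; z=f["range_z"]
    d=np.stack([(u-f["cx"])/f["fx"],(v-f["cy"])/f["fy"]],-1); q=d.copy()
    for _ in range(10): q=d/(1+f["k1"]*(q**2).sum(-1,keepdims=True))
    P=np.concatenate([q,np.ones_like(q[...,:1])],-1)*z[...,None]; E=np.array(f["extrinsics"]); P=(P@E[:3,:3].T+E[:3,3])[z>0]
    for x,y,h in P:
        if .42<x<.52 and -.08<y<.07: k=(int((x-.42)/.005),int((y+.08)/.006)); G[k]=max(G.get(k,0),h)
    print(c,"     ",*[f"{-77+6*j:4d}" for j in range(25)])
    for i in range(20): print(f"{422.5+5*i:.1f}",*[f"{1000*G.get((i,j),0):4.0f}" for j in range(25)])
t=cv2.resize(F["top"]["pixels"][240:340,230:370,::-1],None,fx=5.5,fy=5.5,interpolation=cv2.INTER_CUBIC)
cv2.imwrite("pics/t2.png",t)
E
```

```text
side        -77  -71  -65  -59  -53  -47  -41  -35  -29  -23  -17  -11   -5    1    7   13   19   25   31   37   43   49   55   61   67
422.5   54   53   52    0   51   53   53   52   52   52   53   53   51   51   52   53   52   52   59   57   56   58   52   57   54
427.5   52   53   53    0   52   53   53   53   52   51   52   51   51   53   52   51   53   52   59   52   60   60   58   56   53
432.5   54   54   52    0   50   53   53   67   67   67   52   52   52   52   52   52   51   52   62   58   51   53   59   60   59
437.5   53   54   52    0    0   52   50   66   69   67   64    9    6    0    0    0    0    0   62   62    0    0   63   61   60
442.5   72   70   69   67   66   64    0   67   67   67   65    3    2    0    0    0    0    0   65   64   63   63   63    0    0
447.5   70   69   68   67   66   67   65   66   68   73   68   62   63   64   63   63   65   65   64   66   62   60    0    2    0
452.5    2    3    3    2    2    0    1   66   72   74   73   63   64   63   61   60   62    2    0    2    2    1    3    3    3
457.5    4    3    3    2    2    2    4    0  
[... 3710 characters left out ...]
   37   38   39   40   40   36    3    3    2
497.5   47   46   46   45   45   45   47   46   44   47   47   64   68   66   66   38   39   38   40   37   40   37    3    3    3
502.5   46   47   47   47   46   46   46   46   50   45   45   37   67   67   66   40   40   39   39   41   39   36    3    4    2
507.5   45   48   47   48   48   47   47   46   46   47   46   39   68   68   66   66   38   40   39   39   40   35    3    2    2
512.5   45   46   45   46   47   47   47   47   48   45   46   37   66   67   68   68   38   40   39   42   38    2    4    2    1
517.5   47   46   45   46   48   47   50   47   48   45   46   39   39   68   67   68   65   41   38   38   39    1    2    4    4
```

View pics/t2.png

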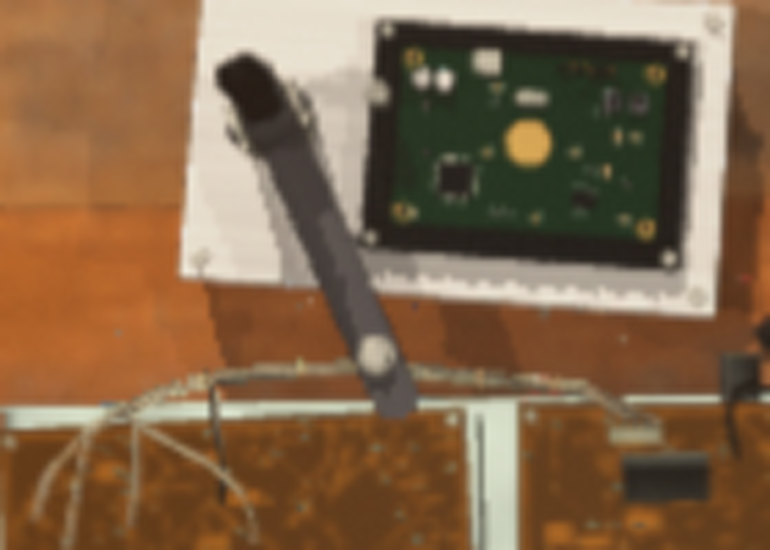

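The close crop shows the strap's flank free from the post (250,110) to about (340,280). Wires and the chassis edge (x ≲ 0.457 m) lie under the nose at about (376,355). So I'll push close to the post, at r ≈ 37 mm, with the tool tilted 10° outward. That keeps the fingers clear of the wires and the body clear of the lever.

```bash
cat >> h.py <<'E'
from scipy.spatial.transform import Rotation as Ro
POST=np.array([.530,.011]); YAW=-.094
def strap_pose(s,r,gap,tipz,tilt=10):
    a=YAW-np.pi/2-s; d=np.array([np.cos(a),np.sin(a),0]); n=np.array([d[1],-d[0],0]); t=np.radians(tilt)
    y=-n; z=-np.sin(t)*d-np.cos(t)*np.array([0,0,1]); R=np.stack([np.cross(y,z),y,z],1)
    tip=np.r_[POST,0]+r*d+(8+13.5+gap)/1000*n; tip[2]=tipz
    return tip-.019*z,R
def lever_pose(rad,e,off=0,back=0):
    # tool vertical, tool y along jig +y; contact corner: leading bottom edge
    u=np.array([-np.sin(YAW),np.cos(YAW),0]); k=np.array([0,0,1.])
    c=np.r_[POST,.075]+rad*(np.cos(e)*u+np.sin(e)*k)+(.0045+off)*(-np.sin(e)*u+np.cos(e)*k)-back*u
    R=np.stack([np.cross(u,-k),u,-k],1); return c-.0135*u+.019*k,R
def rel(p,R,base=None):
    if base is None: s=env.read_state(); base=(np.array(s["ee_pos"]),np.array(s["tool_rot"]))
    t=base[1].T@(p-base[0]); w=Ro.from_matrix(base[1].T@R).as_rotvec(degrees=True)
    return np.r_[np.round(t,4),np.round(w,1)]
E
python3 - <<'E'
from h import *
np.set_printoptions(suppress=True)
h=strap_pose(1.037,.037,4,.16); print(h, rel(*h)); d=strap_pose(1.037,.037,4,.057); print("down from hover",rel(*d,base=h))
R0=np.array(env.read_state()["tool_rot"]); w=Ro.from_matrix(R0.T@h[1]).as_rotvec(degrees=True); print(w/2)
E
```

```text
(array([0.48267887, 0.01691574, 0.17871135]), array([[ 0.89109187,  0.42575518,  0.15712354],
       [ 0.419287  , -0.9048384 ,  0.07393161],
       [ 0.17364818, -0.        , -0.98480775]])) [ -0.453   -0.4077   0.0542 -11.9      4.7    136.1   ]
down from hover [-0.0179  0.      0.1014  0.      0.      0.    ]
[-5.95030252  2.36804092 68.0528307 ]
```

The rows are not in the units I measure in: shifts go in shares of 0.75 m and turns go in shares of 90 degrees. I convert before sending: -0.44 m / 0.75 = -0.5867, -0.4 m / 0.75 = -0.5333, 80 degrees / 90 = 0.8889.

Call:
send_rows(
  commands="0 -0.1333 -0.1333 0 0 0 0.2222; 0 -0.2667 -0.2667 0 0 0 0.4444; 0 -0.4 -0.4 0 0 0 0.6667; 0 -0.5333 -0.48 0 0 0 0.8889; 0 -0.5867 -0.5067 0 0 0 0.8889; 0 -0.5867 -0.5067 0 0 0 0.8889; 0 -0.5867 -0.5067 0 0 0 0.8889; 0 -0.5867 -0.5067 0 0 0 0.8889; 0 -0.5867 -0.5067 0 0 0 0.8889; 0 -0.5867 -0.5067 0 0 0 0.8889",
  newtons=10,
)

```text
clock: 2.2
ee_pos: [0.4357, 0.1145, 0.2333]
tool_rot: [[0.148, 0.989, 0.001], [0.989, -0.148, 0.001], [0.001, 0.001, -1.0]]
wrist_force: [0.9, 0.7, 1.1]
finger_gap: 0.014
finger_force: 0.0
```

```bash
python3 - <<'E'
from h import *
np.set_printoptions(suppress=True)
s=env.read_state(); print(s["clock"],s["joint_positions"],s["finger_gap"])
print(rel(*strap_pose(1.037,.037,4,.16)))
E
```

```text
2.2 [0.23117076 0.12171554 1.8281266  0.00034091 1.19049611 0.37909902] 0.01395778417307111
[-0.0896  0.0608  0.0546 -4.9     9.1    56.2   ]
```

Scaled: -0.09 m / 0.75 = -0.12, 0.061 m / 0.75 = 0.0813, 56 degrees / 90 = 0.6222.

Call:
send_rows(
  commands="0 -0.04 0.0267 0.0133 -0.0111 0.0111 0.0889; 0 -0.08 0.0533 0.0267 -0.0222 0.0333 0.1778; 0 -0.12 0.08 0.04 -0.0333 0.0556 0.3111; 0 -0.12 0.0813 0.04 -0.0556 0.1 0.4667; 0 -0.12 0.0813 0.04 -0.0556 0.1 0.6222; 0 -0.12 0.0813 0.04 -0.0556 0.1 0.6222; 0 -0.12 0.0813 0.04 -0.0556 0.1 0.6222; 0 -0.12 0.0813 0.04 -0.0556 0.1 0.6222; 0 -0.12 0.0813 0.04 -0.0556 0.1 0.6222; 0 -0.12 0.0813 0.04 -0.0556 0.1 0.6222",
)

```text
clock: 3.2
ee_pos: [0.4825, 0.0185, 0.203]
tool_rot: [[0.888, 0.433, 0.156], [0.427, -0.901, 0.072], [0.172, 0.003, -0.985]]
wrist_force: [0.6, -0.4, 0.0]
finger_gap: 0.0005
finger_force: 0.0
```

```bash
python3 - <<'E'
from h import *
np.set_printoptions(suppress=True)
s=env.read_state(); print(s["clock"],s["joint_positions"],s["finger_gap"],s["ee_pos"],s["qvel"])
print(rel(*strap_pose(1.037,.037,4,.16)),rel(*strap_pose(1.037,.037,4,.057)))
E
```

```text
3.2 [-0.03610245  0.12406195  1.92024942  0.09541753  0.944869    1.03632325] 0.000459104602112739 [0.48245062 0.01854801 0.20301277] [-0.00075067  0.00136968  0.00058181 -0.00007302 -0.00040409  0.00686983]
[-0.0047  0.0015  0.0239  0.1     0.1     0.5   ] [-0.0224  0.0012  0.1253  0.1     0.1     0.5   ]
```

Scaled: 0.113 m / 0.75 = 0.1507, 0.1 m / 0.75 = 0.1333, 0.5 degrees / 90 = 0.0056.

Call:
send_rows(
  commands="0 -0.0067 0.0013 0.04 0 0 0.0056; 0 -0.0133 0.0013 0.0733 0 0 0.0056; 0 -0.0187 0.0013 0.1067 0 0 0.0056; 0 -0.024 0.0013 0.1333 0 0 0.0056; 0 -0.0267 0.0013 0.1507 0 0 0.0056; 0 -0.0267 0.0013 0.1507 0 0 0.0056",
)

```text
clock: 3.8
ee_pos: [0.4814, 0.0173, 0.0864]
tool_rot: [[0.892, 0.425, 0.152], [0.419, -0.905, 0.072], [0.168, -0.001, -0.986]]
wrist_force: [-0.1, -0.1, -0.3]
finger_gap: 0.0009
finger_force: 0.0
```

```bash
python3 - <<'E'
from h import *
np.set_printoptions(suppress=True)
f=env.grab_frame("side"); g=env.grab_frame("top")
a=cv2.resize(f["pixels"][190:320,200:340,::-1],None,fx=2.8,fy=2.8,interpolation=cv2.INTER_CUBIC)
b=cv2.resize(g["pixels"][210:340,230:370,::-1],None,fx=2.8,fy=2.8,interpolation=cv2.INTER_CUBIC)
cv2.imwrite("pics/d1.png",np.hstack([a,b]))
s=env.read_state(); print(s["clock"],s["ee_pos"],s["wrist_force"])
print(rel(*strap_pose(1.037,.037,4,.057)))
E
```

```text
3.9 [0.48299956 0.01721133 0.0884144 ] [ 0.54293788  0.02956947 -0.16173319]
[-0.0026  0.0001  0.0124  0.1     0.1    -0.1   ]
```

View pics/d1.png

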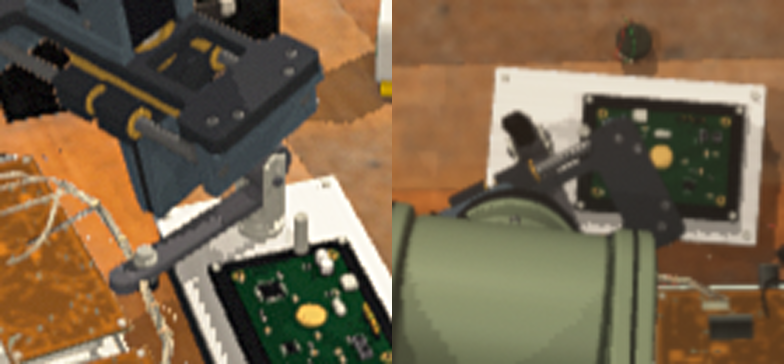

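The left half (side) shows the fingers behind the strap at about (180,190), clear of the wires. In the right half (top) the lever at (530,140) stands free of the gripper body. Next I'll compute the swing arc.

```bash
python3 - <<'E'
from h import *
np.set_printoptions(suppress=True)
print(rel(*strap_pose(1.037,.037,4,.057)))
for s in np.linspace(1.037,.45,9): print(round(s,3),rel(*strap_pose(s,.037,0,.057)))
E
```

```text
[-0.0026  0.0001  0.0124  0.1     0.1    -0.1   ]
1.037 [-0.0026  0.0041  0.0124  0.1     0.1    -0.1   ]
0.964 [-0.004   0.0071  0.0122  0.8     0.1    -4.2   ]
0.89 [-0.0053  0.0102  0.012   1.6     0.1    -8.3   ]
0.817 [ -0.0062   0.0134   0.0118   2.3      0.1    -12.5   ]
0.743 [ -0.007    0.0167   0.0117   3.       0.1    -16.6   ]
0.67 [ -0.0075   0.02     0.0116   3.7      0.1    -20.8   ]
0.597 [ -0.0078   0.0233   0.0116   4.5      0.1    -24.9   ]
0.523 [ -0.0078   0.0267   0.0116   5.2      0.1    -29.1   ]
0.45 [ -0.0076   0.03     0.0116   5.9      0.1    -33.2   ]
```

Scaled: 0.03 m / 0.75 = 0.04, 0.0267 m / 0.75 = 0.0356, -33.2 degrees / 90 = -0.3689.

Call:
send_rows(
  commands="0 -0.0035 0 0.016 0 0 0; 0 -0.0035 0.0053 0.016 0 0 0; 0 -0.0053 0.0093 0.016 0.0089 0 -0.0467; 0 -0.0071 0.0133 0.016 0.0178 0 -0.0922; 0 -0.0083 0.0179 0.0157 0.0256 0 -0.1389; 0 -0.0093 0.0223 0.0156 0.0333 0 -0.1844; 0 -0.01 0.0267 0.0155 0.0411 0 -0.2311; 0 -0.0104 0.0311 0.0155 0.05 0 -0.2767; 0 -0.0104 0.0356 0.0155 0.0578 0 -0.3233; 0 -0.0101 0.04 0.0155 0.0656 0 -0.3689",
)

```text
clock: 4.9
ee_pos: [0.4907, -0.0125, 0.0765]
tool_rot: [[0.508, 0.857, 0.089], [0.844, -0.515, 0.148], [0.172, -0.0, -0.985]]
wrist_force: [-0.7, 0.9, -0.2]
finger_gap: 0.0008
finger_force: 0.5
```

```bash
python3 - <<'E'
from h import *
np.set_printoptions(suppress=True)
f=env.grab_frame("side"); env.grab_frame("top"); m=env.mark_of("side","strap_nose")[:1]
if m: p=atz(f,m[0]["xy"],.061); v=p[:2]-POST; print(m[0]["score"],p,np.hypot(*v),"swing",YAW-np.pi/2-np.arctan2(v[1],v[0]))
s=env.read_state(); print(s["clock"],s["ee_pos"],s["wrist_force"],s["joint_positions"])
for x in np.linspace(.45,0.0,8): print(round(x,3),rel(*strap_pose(x,.037,0,.057)))
E
```

```text
0.79 [ 0.47660284 -0.06435209  0.061     ] 0.09235363715352486 swing 0.5224981243036393
5.05 [ 0.49117543 -0.01276169  0.07637751] [ 0.50787924 -0.03888834 -0.01900808] [-0.15198047  0.32542696  2.03095561  0.23981635  0.73158749  0.21962321]
0.45 [ 0.     -0.0006  0.0007  0.1     0.1    -0.1   ]
0.386 [-0.0013  0.0021  0.0005  0.7     0.1    -3.7   ]
0.321 [-0.0024  0.0048  0.0003  1.4     0.1    -7.4   ]
0.257 [ -0.0033   0.0076   0.0001   2.       0.1    -11.    ]
0.193 [ -0.0041   0.0104  -0.       2.6      0.1    -14.6   ]
0.129 [ -0.0046   0.0133  -0.0001   3.3      0.1    -18.3   ]
0.064 [ -0.005    0.0162  -0.0002   3.9      0.1    -21.9   ]
0.0 [ -0.0052   0.0191  -0.0002   4.5      0.1    -25.5   ]
```

Scaled: 0.019 m / 0.75 = 0.0253, 0.0162 m / 0.75 = 0.0216, -25.5 degrees / 90 = -0.2833.

Call:
send_rows(
  commands="0 -0.0017 0.0027 0.0005 0.0078 0 -0.0411; 0 -0.0032 0.0064 0.0004 0.0156 0 -0.0822; 0 -0.0044 0.0101 0 0.0222 0 -0.1222; 0 -0.0053 0.0139 0 0.0289 0 -0.1622; 0 -0.0061 0.0177 0 0.0367 0 -0.2033; 0 -0.0067 0.0216 0 0.0433 0 -0.2433; 0 -0.0069 0.024 0 0.05 0 -0.2833; 0 -0.0069 0.0253 0 0.05 0 -0.2833; 0 -0.0069 0.0253 0 0.05 0 -0.2833",
)

```text
clock: 5.95
ee_pos: [0.5041, -0.0266, 0.0749]
tool_rot: [[0.093, 0.996, 0.015], [0.981, -0.094, 0.171], [0.172, -0.001, -0.985]]
wrist_force: [-0.3, 0.1, 1.2]
finger_gap: 0.0005
finger_force: 0.2
```

```bash
python3 - <<'E'
from h import *
np.set_printoptions(suppress=True)
f=env.grab_frame("side"); m=env.mark_of("side","strap_nose")[:1]
if m: p=atz(f,m[0]["xy"],.061); v=p[:2]-POST; print(m[0]["score"],p,np.hypot(*v),"swing",YAW-np.pi/2-np.arctan2(v[1],v[0]))
s=env.read_state(); print(s["clock"],s["ee_pos"],s["wrist_force"],s["tool_rot"])
print(rel(*strap_pose(0,.037,0,.057)))
cv2.imwrite("pics/d2.png",cv2.resize(f["pixels"][190:350,200:400,::-1],None,fx=3.5,fy=3.5,interpolation=cv2.INTER_CUBIC))
E
```

```text
0.57 [ 0.5127766  -0.08527606  0.061     ] 0.09780452502738911 swing 0.08302335757443191
6.05 [ 0.50406217 -0.0264875   0.07484176] [-0.6738127   0.4252632  -0.69837309] [[ 0.09242175  0.9956029   0.01526686]
 [ 0.98074773 -0.09367022  0.17134694]
 [ 0.17202356 -0.00086324 -0.98509246]]
[-0.0004  0.0008 -0.001  -0.1     0.1     0.    ]
```

View pics/d2.png

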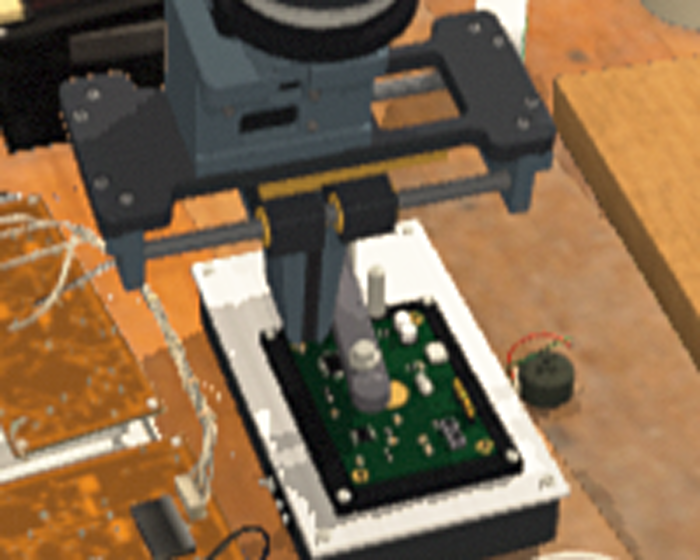

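The strap at (365,390) sits just short of its stop pin (376,290), by roughly 0.08 rad. I'll nudge it on in small steps and watch the force.

Scaled: 0.002 m / 0.75 = 0.0027, 0.001 m / 0.75 = 0.0013.

Call:
send_rows(
  commands="0 0 0.0013 0 0 0 0; 0 0 0.0027 0 0 0 0; 0 0 0.0027 0 0 0 0",
)

```text
clock: 6.35
ee_pos: [0.5059, -0.0268, 0.0746]
tool_rot: [[0.091, 0.996, 0.014], [0.981, -0.093, 0.171], [0.172, -0.002, -0.985]]
wrist_force: [-1.3, -0.5, 0.7]
finger_gap: 0.0001
finger_force: 0.5
```

Scaled: 0.001 m / 0.75 = 0.0013, 0.0005 m / 0.75 = 0.0007.

Call:
send_rows(
  commands="0 0 0.0007 0 0 0 0; 0 0 0.0013 0 0 0 0; 0 0 0.0013 0 0 0 0",
)

```text
clock: 6.65
ee_pos: [0.507, -0.0269, 0.0745]
tool_rot: [[0.091, 0.996, 0.014], [0.981, -0.092, 0.171], [0.172, -0.002, -0.985]]
wrist_force: [-2.0, -0.9, 0.4]
finger_gap: 0.0006
finger_force: 0.5
```

Scaled: 0.001 m / 0.75 = 0.0013, 0.0005 m / 0.75 = 0.0007.

Call:
send_rows(
  commands="0 0 0.0007 0 0 0 0; 0 0 0.0013 0 0 0 0; 0 0 0.0013 0 0 0 0",
)

```text
clock: 6.95
ee_pos: [0.508, -0.027, 0.0745]
tool_rot: [[0.091, 0.996, 0.014], [0.981, -0.092, 0.171], [0.172, -0.002, -0.985]]
wrist_force: [-1.9, -1.0, -0.2]
finger_gap: 0.0005
finger_force: 0.5
```

Call:
send_rows(
  commands="0 0 0.0007 0 0 0 0; 0 0 0.0013 0 0 0 0; 0 0 0.0013 0 0 0 0",
)

```text
clock: 7.25
ee_pos: [0.509, -0.027, 0.0745]
tool_rot: [[0.091, 0.996, 0.014], [0.981, -0.092, 0.172], [0.172, -0.002, -0.985]]
wrist_force: [-1.3, -0.4, 0.3]
finger_gap: 0.0004
finger_force: 0.5
```

```bash
python3 - <<'E'
from h import *
np.set_printoptions(suppress=True)
f=env.grab_frame("side"); m=env.mark_of("side","strap_nose")[:1]
if m: p=atz(f,m[0]["xy"],.061); v=p[:2]-POST; print(m[0]["score"],p,np.hypot(*v),"swing",YAW-np.pi/2-np.arctan2(v[1],v[0]))
s=env.read_state(); print(s["clock"],s["ee_pos"],s["wrist_force"])
print(rel(*strap_pose(0,.037,0,.057)))
cv2.imwrite("pics/d3.png",cv2.resize(f["pixels"][235:330,260:380,::-1],None,fx=6,fy=6,interpolation=cv2.INTER_CUBIC))
E
```

```text
0.85 [ 0.52061959 -0.08666257  0.061     ] 0.09811203006547424 swing 0.0017554214475181684
7.35 [ 0.50898022 -0.02699435  0.07455307] [-0.96114173  0.31196152  0.31920753]
[-0.0003 -0.0041 -0.0012 -0.1     0.1     0.1   ]
```

View pics/d3.png

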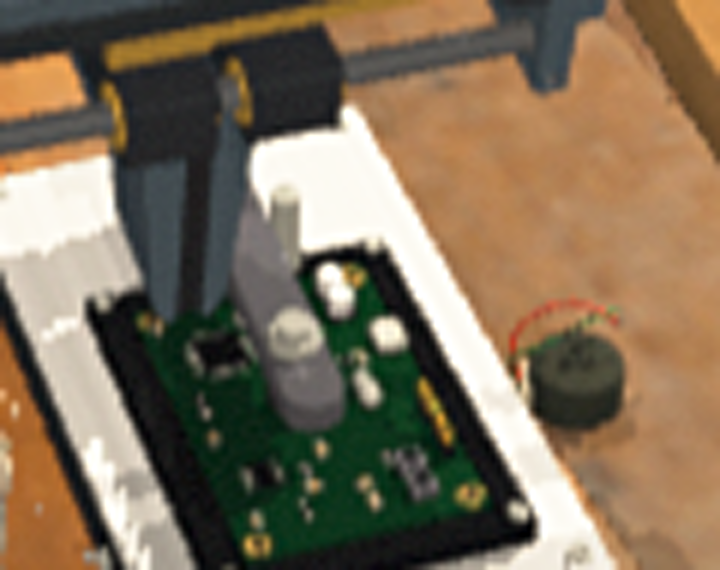

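The strap (295,340) now all but touches the pin (285,220), but the force has not risen yet. I'll continue.

Scaled: 0.001 m / 0.75 = 0.0013, 0.0005 m / 0.75 = 0.0007.

Call:
send_rows(
  commands="0 0 0.0007 0 0 0 0; 0 0 0.0013 0 0 0 0; 0 0 0.0013 0 0 0 0",
)

```text
clock: 7.65
ee_pos: [0.51, -0.0271, 0.0746]
tool_rot: [[0.091, 0.996, 0.014], [0.981, -0.092, 0.171], [0.172, -0.001, -0.985]]
wrist_force: [-0.5, -0.8, 0.8]
finger_gap: 0.0004
finger_force: 0.5
```

Scaled: 0.001 m / 0.75 = 0.0013, 0.0005 m / 0.75 = 0.0007.

Call:
send_rows(
  commands="0 0 0.0007 0 0 0 0; 0 0 0.0013 0 0 0 0; 0 0 0.0013 0 0 0 0",
)

```text
clock: 7.95
ee_pos: [0.511, -0.0272, 0.0746]
tool_rot: [[0.091, 0.996, 0.014], [0.981, -0.092, 0.171], [0.172, -0.002, -0.985]]
wrist_force: [-0.8, 0.0, 0.4]
finger_gap: 0.0007
finger_force: 0.6
```

```bash
python3 - <<'E'
from h import *
np.set_printoptions(suppress=True)
f=env.grab_frame("side"); m=env.mark_of("side","strap_nose")[:1]
if m: p=atz(f,m[0]["xy"],.061); v=p[:2]-POST; print(m[0],p,np.hypot(*v),"swing",YAW-np.pi/2-np.arctan2(v[1],v[0]))
s=env.read_state(); print(s["clock"],s["ee_pos"],s["wrist_force"],s["ft_torque"],s["tau"])
d3=cv2.imread("pics/d3.png"); n=cv2.resize(f["pixels"][235:330,260:380,::-1],None,fx=6,fy=6,interpolation=cv2.INTER_CUBIC)
cv2.imwrite("pics/d4.png",np.hstack([d3[100:480,60:420],n[100:480,60:420]]))
E
```

```text
{'xy': [314.5, 298.2], 'score': 0.72} [ 0.52538835 -0.08397943  0.061     ] 0.09509132470875518 swing -0.045483924927081976
8.05 [ 0.5109416  -0.02721789  0.07456413] [-0.52089541 -1.1536265   0.48393811] [-0.30732825  0.30125333  0.00269106] [  0.43377508 -38.96674633 -17.86459386   0.84729759  -0.05315426
  -0.01768859]
```

View pics/d4.png

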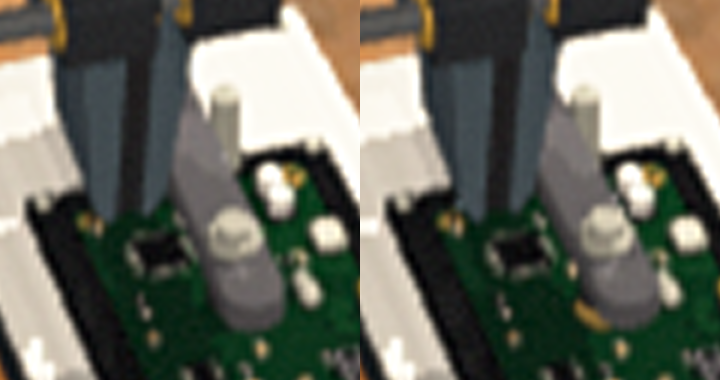

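The right crop (new) shows the strap still creeping and now beside the pin, with the gold pad just showing at (590,310). There is no stop force yet, so I'll continue.

Scaled: 0.001 m / 0.75 = 0.0013, 0.0005 m / 0.75 = 0.0007.

Call:
send_rows(
  commands="0 0 0.0007 0 0 0 0; 0 0 0.0013 0 0 0 0; 0 0 0.0013 0 0 0 0",
)

```text
clock: 8.35
ee_pos: [0.5112, -0.0272, 0.0745]
tool_rot: [[0.091, 0.996, 0.013], [0.981, -0.092, 0.172], [0.172, -0.003, -0.985]]
wrist_force: [-2.9, -1.7, 1.7]
finger_gap: 0.0
finger_force: 2.0
```

Call:
send_rows(
  commands="0 0 0.0007 0 0 0 0; 0 0 0.0013 0 0 0 0; 0 0 0.0013 0 0 0 0",
)

```text
clock: 8.65
ee_pos: [0.5113, -0.0273, 0.0745]
tool_rot: [[0.091, 0.996, 0.011], [0.981, -0.092, 0.172], [0.172, -0.005, -0.985]]
wrist_force: [-5.6, -2.2, 4.3]
finger_gap: 0.0004
finger_force: 3.2
```

The strap is against the stop: the motion halted and the force rose to 6 N. Now I'll back off and rise.

Scaled: -0.118 m / 0.75 = -0.1573, -0.085 m / 0.75 = -0.1133.

Call:
send_rows(
  commands="0 0 -0.004 0 0 0 0; 0 0 -0.0107 0 0 0 0; 0 0.004 -0.0133 -0.0267 0 0 0; 0 0.0107 -0.0133 -0.0667 0 0 0; 0 0.0187 -0.0133 -0.1133 0 0 0; 0 0.0267 -0.0133 -0.1573 0 0 0; 0 0.0267 -0.0133 -0.1573 0 0 0",
)

```text
clock: 9.35
ee_pos: [0.5066, -0.0273, 0.1992]
tool_rot: [[0.09, 0.996, 0.026], [0.981, -0.093, 0.17], [0.172, 0.011, -0.985]]
wrist_force: [-0.2, -0.8, 1.0]
finger_gap: 0.0002
finger_force: 0.0
```

```bash
python3 - <<'E'
from h import *
np.set_printoptions(suppress=True,precision=4)
F={c:env.grab_frame(c) for c in("side","top")}
for n in["strap_nose","lever_tip","strap_pivot"]:
    m={c:env.mark_of(c,n)[:1] for c in F}
    for c in F:
        for r in m[c]: print(n,c,r["xy"],round(r["score"],2),depth(F[c],r["xy"]))
    if m["side"] and m["top"]: print("   tri",*tri(F["side"],m["side"][0]["xy"],F["top"],m["top"][0]["xy"]))
s=env.read_state(); print(s["clock"],s["ee_pos"],s["wrist_force"],s["joint_positions"])
print(rel(*lever_pose(.058,1.40,.012,.02)))
E
```

```text
strap_nose side [315.6, 300.0] 0.84 [ 0.5234 -0.092   0.065 ]
lever_tip side [289.1, 210.3] 0.64 [ 0.5055 -0.0421  0.19  ]
lever_tip top [268.4, 258.5] 0.46 [0.5305 0.0246 0.1431]
   tri [0.5315 0.0245 0.1413] 0.001841054119724645
strap_pivot side [293.7, 258.1] 0.88 [0.5316 0.0064 0.0651]
9.75 [ 0.5026 -0.027   0.1932] [ 0.5178 -1.5686 -0.2793] [-0.1846  0.2452  1.7901  0.1902  1.1331 -0.1748]
[ -0.0063   0.0238   0.0386   7.6     -8.     -89.7   ]
```

Scaled: 0.025 m / 0.75 = 0.0333, 0.02 m / 0.75 = 0.0267, -90 degrees / 90 = -1.

Call:
send_rows(
  commands="0 0 0 0 0.0111 -0.0111 -0.1; 0 0 0 0 0.0111 -0.0222 -0.2; 0 0 0 0 0.0222 -0.0333 -0.3; 0 0 0.0133 0 0.0333 -0.0444 -0.4; 0 0 0.02 0 0.0444 -0.0556 -0.5; 0 0 0.0267 0 0.0556 -0.0667 -0.6; 0 0 0.0333 0 0.0667 -0.0778 -0.7; 0 0 0.0333 0 0.0778 -0.0778 -0.8; 0 0 0.0333 0 0.0844 -0.0889 -0.9; 0 0 0.0333 0 0.0844 -0.0889 -1",
)

```text
clock: 10.75
ee_pos: [0.5279, -0.0291, 0.1934]
tool_rot: [[-0.986, 0.165, -0.005], [0.165, 0.986, 0.001], [0.005, 0.0, -1.0]]
wrist_force: [-0.3, 0.0, -0.1]
finger_gap: 0.0008
finger_force: 0.0
```

```bash
sed -i 's/YAW=-.094/YAW=-.075/' h.py; python3 - <<'E'
from h import *
np.set_printoptions(suppress=True,precision=4)
s=env.read_state(); print(s["clock"],s["ee_pos"],s["tool_rot"],s["joint_positions"])
print(rel(*lever_pose(.058,1.38,.008)))
E
```

```text
10.75 [ 0.5279 -0.0291  0.1934] [[-0.9862  0.1654 -0.0049]
 [ 0.1654  0.9862  0.0009]
 [ 0.005   0.     -1.    ]] [-0.0771  0.2789  1.7284  0.0005  1.1392 -1.4819]
[ 0.0031  0.0251  0.0401  0.     -0.3    -5.2   ]
```

Scaled: 0.04 m / 0.75 = 0.0533, 0.03 m / 0.75 = 0.04, -4 degrees / 90 = -0.0444.

Call:
send_rows(
  commands="0 0.0013 0.008 0.0133 0 0 -0.0111; 0 0.0027 0.016 0.0267 0 0 -0.0333; 0 0.004 0.024 0.04 0 0 -0.0444; 0 0.004 0.032 0.0533 0 0 -0.0444; 0 0.004 0.032 0.0533 0 0 -0.0444",
)

```text
clock: 11.25
ee_pos: [0.528, -0.0043, 0.1522]
tool_rot: [[-0.995, 0.103, -0.008], [0.103, 0.995, 0.001], [0.008, 0.0, -1.0]]
wrist_force: [-0.1, -0.1, 0.7]
finger_gap: 0.0005
finger_force: 0.0
```

```bash
sed -i 's/c-.0135\*u/c-.0085*u/' h.py; python3 - <<'E'
from h import *
np.set_printoptions(suppress=True,precision=4)
s=env.read_state(); print(s["clock"],s["ee_pos"],s["tool_rot"],s["wrist_force"])
for e in np.arange(1.38,.05,-.13): print(round(e,2),rel(*lever_pose(.058,e,0)))
print(rel(*lever_pose(.058,.06,0)))
E
```

```text
11.25 [ 0.528  -0.0043  0.1522] [[-0.9947  0.1025 -0.008 ]
 [ 0.1025  0.9947  0.0012]
 [ 0.0081  0.0004 -1.    ]] [-0.1183 -0.0792  0.7319]
1.38 [-0.0005  0.0135  0.0004  0.     -0.5    -1.6   ]
1.25 [-0.0003  0.021   0.0017  0.     -0.5    -1.6   ]
1.12 [-0.0001  0.0282  0.004   0.     -0.5    -1.6   ]
0.99 [ 0.      0.035   0.0072  0.     -0.5    -1.6   ]
0.86 [ 0.0002  0.0414  0.0113  0.     -0.5    -1.6   ]
0.73 [ 0.0003  0.0472  0.0162  0.     -0.5    -1.6   ]
0.6 [ 0.0004  0.0523  0.0217  0.     -0.5    -1.6   ]
0.47 [ 0.0004  0.0566  0.0279  0.     -0.5    -1.6   ]
0.34 [ 0.0005  0.0601  0.0346  0.     -0.5    -1.6   ]
0.21 [ 0.0005  0.0627  0.0417  0.     -0.5    -1.6   ]
0.08 [ 0.0005  0.0644  0.0491  0.     -0.5    -1.6   ]
[ 0.0005  0.0645  0.0502  0.     -0.5    -1.6   ]
```

Scaled: 0.0472 m / 0.75 = 0.0629, 0.0414 m / 0.75 = 0.0552, -1 degrees / 90 = -0.0111.

Call:
send_rows(
  commands="0 0 0.008 0.0003 0 0 0; 0 0 0.018 0.0005 0 0 -0.0111; 0 0 0.028 0.0023 0 0 -0.0111; 0 0 0.0373 0.0053 0 0 -0.0111; 0 0 0.0467 0.0093 0 0 -0.0111; 0 0 0.0552 0.0151 0 0 -0.0111; 0 0 0.0629 0.0216 0 0 -0.0111; 0 0 0.0629 0.0216 0 0 -0.0111",
)

```text
clock: 12.05
ee_pos: [0.5337, 0.0427, 0.1373]
tool_rot: [[-0.996, 0.085, -0.005], [0.085, 0.996, 0.001], [0.005, 0.001, -1.0]]
wrist_force: [0.3, -0.8, -0.3]
finger_gap: 0.0002
finger_force: 0.0
```

```bash
python3 - <<'E'
from h import *
np.set_printoptions(suppress=True,precision=4)
F={c:env.grab_frame(c) for c in("side","top")}
m={c:env.mark_of(c,"lever_tip")[:1] for c in F}
for c in F:
    for r in m[c]: print(c,r["xy"],round(r["score"],2),depth(F[c],r["xy"]))
s=env.read_state(); print(s["clock"],s["ee_pos"],s["wrist_force"])
for e in np.arange(.73,.05,-.13): print(round(e,2),rel(*lever_pose(.058,e,0)))
cv2.imwrite("pics/l1.png",cv2.resize(F["side"]["pixels"][180:340,220:400,::-1],None,fx=3.5,fy=3.5,interpolation=cv2.INTER_CUBIC))
E
```

```text
side [283.8, 208.3] 0.63 [0.527  0.0315 0.1417]
12.25 [0.5334 0.0418 0.1376] [ 0.3948  0.3922 -0.0193]
0.73 [ 0.0011  0.0008  0.0016  0.     -0.3    -0.6   ]
0.6 [ 0.0011  0.0059  0.0071  0.     -0.3    -0.6   ]
0.47 [ 0.0011  0.0102  0.0133  0.     -0.3    -0.6   ]
0.34 [ 0.0011  0.0137  0.02    0.     -0.3    -0.6   ]
0.21 [ 0.0011  0.0163  0.0271  0.     -0.3    -0.6   ]
0.08 [ 0.0011  0.018   0.0345  0.     -0.3    -0.6   ]
```

View pics/l1.png

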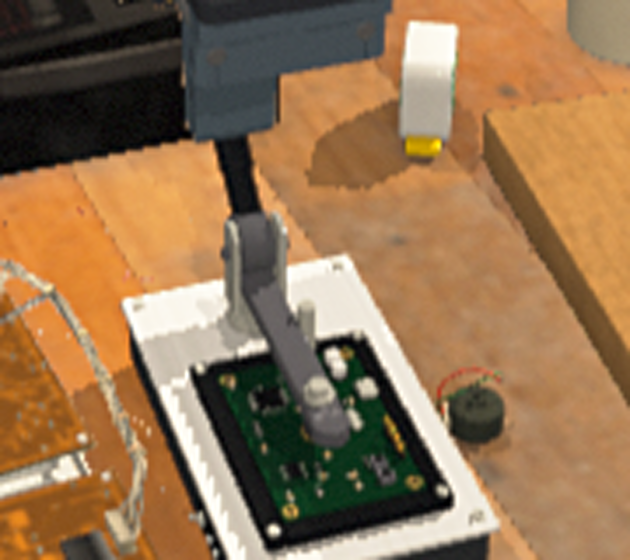

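The lever (235,170) is tilting back behind the fingers, and the strap is still at its pin (307,320). I'll continue the arc.

Scaled: 0.027 m / 0.75 = 0.036, 0.0163 m / 0.75 = 0.0217.

Call:
send_rows(
  commands="0 0 0.004 0.0053 0 0 0; 0 0 0.008 0.0093 0 0 0; 0 0 0.0107 0.0133 0 0 0; 0 0 0.0136 0.0177 0 0 0; 0 0 0.016 0.022 0 0 0; 0 0 0.0183 0.0267 0 0 0; 0 0 0.02 0.0313 0 0 0; 0 0 0.0217 0.036 0 0 0; 0 0 0.0217 0.036 0 0 0",
)

```text
clock: 13.15
ee_pos: [0.5349, 0.0581, 0.1104]
tool_rot: [[-0.996, 0.085, -0.005], [0.085, 0.996, 0.001], [0.005, 0.0, -1.0]]
wrist_force: [0.2, 2.0, 0.7]
finger_gap: 0.0002
finger_force: 0.3
```

Scaled: 0.004 m / 0.75 = 0.0053, 0.001 m / 0.75 = 0.0013.

Call:
send_rows(
  commands="0 0 0.0013 0.0027 0 0 0; 0 0 0.0013 0.0053 0 0 0; 0 0 0.0013 0.0053 0 0 0",
)

```text
clock: 13.45
ee_pos: [0.535, 0.059, 0.1068]
tool_rot: [[-0.996, 0.085, -0.004], [0.085, 0.996, 0.001], [0.005, 0.0, -1.0]]
wrist_force: [-0.1, 1.0, 1.4]
finger_gap: 0.0007
finger_force: 0.8
```

Scaled: 0.003 m / 0.75 = 0.004, 0.001 m / 0.75 = 0.0013.

Call:
send_rows(
  commands="0 0 0 0.0013 0 0 0; 0 0 0 0.0027 0 0 0; 0 0 0 0.004 0 0 0; 0 0 0 0.004 0 0 0",
)

```text
clock: 13.85
ee_pos: [0.5351, 0.0592, 0.1041]
tool_rot: [[-0.996, 0.085, -0.004], [0.085, 0.996, 0.001], [0.004, 0.001, -1.0]]
wrist_force: [0.1, 3.0, 3.9]
finger_gap: 0.0006
finger_force: 1.4
```

Scaled: 0.002 m / 0.75 = 0.0027, 0.001 m / 0.75 = 0.0013.

Call:
send_rows(
  commands="0 0 0 0.0013 0 0 0; 0 0 0 0.0027 0 0 0; 0 0 0 0.0027 0 0 0",
)

```text
clock: 14.15
ee_pos: [0.5351, 0.0591, 0.102]
tool_rot: [[-0.996, 0.085, -0.004], [0.085, 0.996, 0.001], [0.004, 0.001, -1.0]]
wrist_force: [-0.1, 1.5, 2.6]
finger_gap: 0.0007
finger_force: 1.4
```

Still moving freely at 3 N with the tip at z ≈ 83 mm. I'll press on in 1 mm steps.

Scaled: 0.0015 m / 0.75 = 0.002, 0.001 m / 0.75 = 0.0013.

Call:
send_rows(
  commands="0 0 0 0.0007 0 0 0; 0 0 0 0.0013 0 0 0; 0 0 0 0.002 0 0 0; 0 0 0 0.002 0 0 0",
)

```text
clock: 14.55
ee_pos: [0.5352, 0.0592, 0.1007]
tool_rot: [[-0.996, 0.086, -0.004], [0.086, 0.996, 0.001], [0.004, 0.001, -1.0]]
wrist_force: [0.9, 3.6, 4.1]
finger_gap: 0.0005
finger_force: 2.2
```

Scaled: 0.001 m / 0.75 = 0.0013, 0.0005 m / 0.75 = 0.0007.

Call:
send_rows(
  commands="0 0 0 0.0007 0 0 0; 0 0 0 0.0013 0 0 0; 0 0 0 0.0013 0 0 0",
)

```text
clock: 14.85
ee_pos: [0.5353, 0.0592, 0.1004]
tool_rot: [[-0.996, 0.085, -0.003], [0.085, 0.996, 0.001], [0.003, 0.001, -1.0]]
wrist_force: [-1.3, 4.2, 9.4]
finger_gap: 0.0003
finger_force: 4.3
```

Scaled: 0.001 m / 0.75 = 0.0013, 0.0005 m / 0.75 = 0.0007.

Call:
send_rows(
  commands="0 0 0 0.0007 0 0 0; 0 0 0 0.0013 0 0 0; 0 0 0 0.0013 0 0 0",
)

```text
clock: 15.15
ee_pos: [0.5354, 0.0593, 0.1001]
tool_rot: [[-0.996, 0.086, -0.003], [0.086, 0.996, 0.001], [0.003, 0.001, -1.0]]
wrist_force: [-3.3, 2.3, 13.2]
finger_gap: 0.0002
finger_force: 6.5
```

Scaled: -0.18 m / 0.75 = -0.24, -0.16 m / 0.75 = -0.2133.

Call:
send_rows(
  commands="0 0 0 -0.0053 0 0 0; 0 0 0 -0.0267 0 0 0; 0 0 -0.0133 -0.08 0 0 0; 0 0 -0.0533 -0.1333 0 0 0; 0 0 -0.12 -0.1867 0 0 0; 0 0.0667 -0.1867 -0.2133 0 0 0; 0 0.1333 -0.2133 -0.24 0 0 0; 0 0.1867 -0.2133 -0.24 0 0 0; 0 0.1867 -0.2133 -0.24 0 0 0",
)

```text
clock: 16.05
ee_pos: [0.3788, -0.0898, 0.2791]
tool_rot: [[-0.996, 0.087, -0.007], [0.087, 0.996, -0.001], [0.007, -0.001, -1.0]]
wrist_force: [-0.2, -0.3, 0.4]
finger_gap: 0.0009
finger_force: 0.0
```

```bash
python3 - <<'E'
from h import *
np.set_printoptions(suppress=True,precision=4)
F={c:env.grab_frame(c) for c in("side","top")}
for n in["lever_tip","strap_nose","board"]:
    m={c:env.mark_of(c,n)[:1] for c in F}
    for c in F:
        for r in m[c]: print(n,c,r["xy"],round(r["score"],2),depth(F[c],r["xy"]))
    if m["side"] and m["top"]: print("   tri",*tri(F["side"],m["side"][0]["xy"],F["top"],m["top"][0]["xy"]))
s=env.read_state(); print(s["clock"],s["ee_pos"],s["wrist_force"])
cv2.imwrite("pics/e1.png",cv2.resize(F["side"]["pixels"][220:350,240:400,::-1],None,fx=4.5,fy=4.5,interpolation=cv2.INTER_CUBIC))
E
```

```text
lever_tip side [280.4, 223.5] 0.76 [0.5371 0.0731 0.0843]
lever_tip top [241.4, 259.3] 0.79 [0.5358 0.0809 0.079 ]
   tri [0.5377 0.0802 0.0793] 0.0040788105521949525
strap_nose side [311.8, 301.2] 0.69 [ 0.5203 -0.086   0.0588]
strap_nose top [336.2, 263.8] 0.61 [ 0.526  -0.0906  0.0574]
   tri [ 0.5225 -0.0893  0.0613] 0.00674408385821745
board side [309.7, 305.1] 0.88 [ 0.5157 -0.0892  0.0558]
board top [326.7, 267.6] 0.69 [ 0.5192 -0.0729  0.0595]
   tri [ 0.5216 -0.0735  0.04  ] 0.0023061391145613288
16.45 [ 0.3835 -0.0885  0.2784] [-0.0439  0.0914  0.2648]
```

View pics/e1.png

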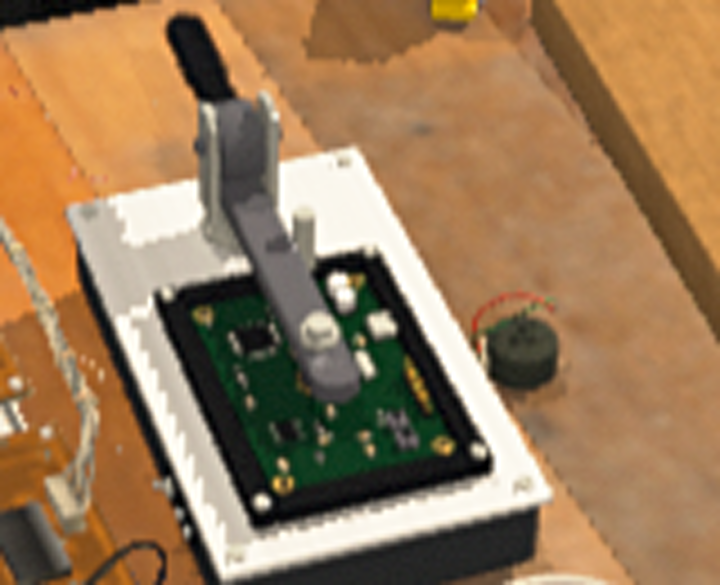

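The clamp is down. The lever (200,60) is level (tip z 79 mm, elevation about 0.06), the strap has sunk 7 mm and the foot is on the board. Before handing in, I'll check the strap angle against the jig and the board's depth numerically.

```bash
python3 - <<'E'
from h import *
np.set_printoptions(suppress=True,precision=4)
for c in("side","top"):
    f=env.grab_frame(c); v,u=np.mgrid[0:480,0:640]; z=f["range_z"]
    d=np.stack([(u-f["cx"])/f["fx"],(v-f["cy"])/f["fy"]],-1); q=d.copy()
    for _ in range(10): q=d/(1+f["k1"]*(q**2).sum(-1,keepdims=True))
    P=np.concatenate([q,np.ones_like(q[...,:1])],-1)*z[...,None]; E=np.array(f["extrinsics"]); P=(P@E[:3,:3].T+E[:3,3])[z>0]
    x,y,h=P.T
    m=(abs(x-.525)<.02)&(y>-.085)&(y<-.012)&(h>.055)&(h<.0635)
    k=np.polyfit(y[m],x[m],1)
    for _ in range(3):
        m2=m&(abs(x-np.polyval(k,y))<.009); k=np.polyfit(y[m2],x[m2],1)
    pin=(abs(x-.54)<.012)&(abs(y+.024)<.012)&(h>.0655)&(h<.072)
    ed=[]
    for sgn,(lo,hi) in((1,(.55,.62)),(-1,(.43,.5))):
        e=[]
        for yy in np.arange(-.12,.03,.005):
            b=(abs(y-yy)<.0025)&(h>.034)&(h<.043)&(x>lo)&(x<hi)
            if b.sum()>3: e.append((yy,(x[b]*sgn).max()*sgn))
        e=np.array(e); ed.append(np.polyfit(*e.T,1)[0])
    bm=lambda bx,by:np.median(h[(abs(x-bx)<.004)&(abs(y-by)<.004)])
    print(c,"strap yaw",-k[0],m2.sum(),"x@y=-.024",np.polyval(k,-.024),"pin",P[pin].mean(0) if 0 else (x[pin].mean(),y[pin].mean(),pin.sum()),"plate yaw",-np.array(ed))
    print("  board z",[round(bm(*b)*1000,1) for b in((.503,-.075),(.503,-.09),(.51,-.105),(.505,-.05))],"frame z",bm(.486,-.09),bm(.482,-.075),bm(.521,-.122))
    for n in("rosin_pot","battery_9v","motor"):
        r=env.mark_of(c,n)[:1]; print("  ",n,[i["xy"] for i in r])
E
```

```text
side strap yaw -0.10207943424567605 353 x@y=-.024 0.5274543654954422 pin (np.float64(0.54031405948023), np.float64(-0.02386514548527449), np.int64(20)) plate yaw [-0.0896 -0.0931]
  board z [np.float64(42.2), np.float64(42.3), np.float64(42.5), np.float64(42.6)] frame z 0.044145686286662045 0.03769469699122946 0.04515792907563815
   rosin_pot [[361.7, 383.9]]
   battery_9v [[297.0, 385.6]]
   motor [[357.7, 300.1]]
top strap yaw -0.09395376477251856 319 x@y=-.024 0.5286101309319508 pin (np.float64(0.5408219507142786), np.float64(-0.021912600834240726), np.int64(16)) plate yaw [-0.0926 -0.0991]
  board z [np.float64(41.1), np.float64(41.8), np.float64(41.3), np.float64(41.7)] frame z 0.04353869408631761 0.036717308330004084 0.04417249611625168
   rosin_pot [[395.4, 260.9]]
   battery_9v [[375.3, 301.2]]
   motor [[316.5, 228.5]]
```

Strap yaw matches the plate yaw to within 0.01 rad. The strap-to-pin offset is 12–13 mm (nominal 12), the board has sunk about 3 mm, and the bystanders haven't moved. Handing in.

```bash
python3 -c "
from workcell import env; print(env.job_done())"
```

```text
the job is handed in; nothing more can be done
None
```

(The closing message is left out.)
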